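# Close the glass mould with its treadle

### The arm

A 7-joint arm with a two-finger parallel gripper is mounted at the origin on the work surface. World frame = base frame: x ahead of the robot, y to its left, z up, the work surface at z = 0. Lengths are in m, angles in rad, forces in N, time in s.
With the tool pointing down it reaches from about 0.4 to 0.85 m from the base axis. Payload 10.4 kg.
Tool frame: the origin (TCP) lies midway between the tips of the shut fingers; the grasp point (between the pads) lies 19 mm behind it; z points along the fingers, y is the direction in which the jaws open and shut (so a half turn about z gives the same grasp; the last joint's range is limited). The gripper opens to 85 mm and grips with 20 to 120 N. Pads are 22 mm wide; open, the fingers measure 114 mm over their backs; the gripper's body (76 mm by 85 mm) begins 54 mm behind the grasp point. The pads swing forward as they close: fully open they stand 13 mm farther back than shut.
Start: joints at [1.11, 0.332, -0.065, 1.46, 0.022, 1.35, -0.088], TCP at [0.265, -0.566, 0.231] pointing down, gripper open.
Joint ranges: [-2.6, 2.6], [-0.5, 2.12], [-1.47, 1.34], [0.16, 2.42], [-1.27, 4.41], [0.06, 2.06], [-2.6, 2.6]. Speed limits (rad/s): [2.22, 2.22, 2.79, 2.79, 3.14, 3.14, 3.14].

### API

Orientations are given as a unit quaternion [x, y, z, w].
In Python, from workcell import manip, camera, camera_info, workorder, nets gives the robot as it stands.
- The arm moves only by the tool apply_moves, never from a script. Its argument "commands" is a list of rows, each a list of 5 numbers: the shift along the tool's x, y, z in m, then the turn about the tool's z in degrees, then the gripper command: -1 is fully open, 1 is shut, values between are in proportion. A call has 1 to 5 rows; each row shifts and turns the pose as measured when the row begins, along the tool's axes as they then stand; what a row does not reach is not made up. A row lasts 1/12 s, in which the tool goes at most 41.7 mm and 7.16 degrees, less where a joint would pass 70% of its speed; a pose out of reach is approached as far as the arm can. A call is refused whole if a number of a shift passes 0.0417 or a number of a turn 7.16, either way. A call with a gripper value outside its range is refused whole. The fingers move at their own pace and stop on an object; "squeeze" is the grip in N (left out, the last holds). Time passes only in rows, so rows that do not move let the fingers close. It gives the time, the measured TCP pose, the force and the opening at its end, in the units of the state.
- manip.get_obs(): the state, without advancing time (a new reading comes with each control period).
- camera(name): name is "scene" or "top"; returns (picture, depth): 420x560x3 uint8, red, green, blue; 420x560 float32, m along the optical axis (not along the pixel's ray), 0 where there is no reading.
- camera_info(name): a dict with "camera_matrix" (3x3 intrinsics, pixels), "xyz" and "rotation" of the camera in the world. Camera axes: x right, y down, z forward; pixel columns grow to the right and rows downward; lengths in m; the calibration is good to about 2 mm. A picture is of the moment at which its call begins. camera_info takes no time and is no camera call.
- workorder.hand_in(): hands the job in, once; it reports no verdict.
Trained networks look in the newest picture that a camera, given by its name, has taken for a name from the list of things; names that differ only in an ending like _2 or _b are one class to them, and where a whole thing is asked for, a point or a joint stands for the part that bears it (a point fixed in the world has none). Each returns a list of dicts, best first, with "conf" (0 to 1); they miss things now and then, are a little off and sometimes report something else, mostly with a low value. They report only what shows in the picture. A call takes as long as a camera call. They do not tell look-alikes from the thing itself.
- nets.look_for(camera, thing): "rect" ([left, top, width, height] in pixels, round what is visible of it).
- nets.place_of(camera, thing): "xy" ([column, row] in pixels: a listed point, or the origin of a listed thing).
The state is a dict: "clock": time; "joint_pos": joint angles; "joint_velocities": joint speeds; "tau": joint torques, N m; "position": TCP position; "ee_rot": TCP orientation; "ft_force": force on the tool from outside, world axes, zero at the start; "torque": the same for the moment, N m; "grip_width": opening from 0.0 (shut) to 1.0 (fully open).
Only numpy, scipy, OpenCV 4.12 (cv2) and the standard library are available. Lean on these libraries where they do the work, as an engineer would, in place of code of your own. Each camera call takes 0.05 s, during which the arm holds its last target. There are 200 camera calls.

### The job

The treadle that closes the two-part glass mould is blocked: a wooden spreader block stands between the mould halves and a wooden paddle is lying under the treadle. Put both in the plywood tray (the block standing upright, the paddle lying flat), then press the treadle gently all the way down to its stop with the gripper, hold it there for a full second and let it come back up, so that the mould is left closed. Do not stamp or lean hard on the treadle, and do not push the jars and the steel pot about or knock them over.

Things in the scene. Friction and masses are not known exactly. Their poses are not given: they have to be found in the camera images.
- machine: Bench mould closer, fixed. Origin on the bench; x runs from treadle to fence, y across, z up. Grey base plate x -35 to 165, y +-70, top (the mould bed) z = 20 mm; side rails to y = +-71, z = 38; fence x 145 to 165, top z = 95. Pusher jaw (x -22 to 0, 100 wide, top z = 93) slides 53 mm to +x as the treadle goes down and shuts the mould halves against the fence.
- pedal (a joint): Treadle angle: 0 = up, at rest, free end raised; 0.30 = down on its stop, level. Sprung; needs 5 to 15 N at the tread. Hinge along the machine's y at machine x = -30, z = 12 mm. 12 mm steel plate reaching to -x: arm 40 wide, then from 85 to 150 mm off the hinge the tread, 90 wide. Fully down its underside is 6 mm over the bench: anything thicker beneath blocks it.
- tread (a point): Point on the top face of the treadle's tread, on its centre line, 110 mm from the hinge; moves with it. At rest about 50 mm, fully down 18 mm over the bench.
- spreader: Light wooden spreader block standing between the mould halves: body 34 (x) x 76 (y) x 88 mm high, with a square stem 24 x 24 mm on top, centred, up to 150 mm. Origin at the centre of its underside, z up. It stands on the bed (z = 20 mm), 3 mm or more clear of each half; the mould tops are at z = 110 mm, so the stem stands clear above them.
- paddle: Dark wooden paddle, 160 mm long, lying flat on the bench. Origin on the underside where blade and handle meet; its x runs along the handle. Blade x -75 to 0, 60 wide, 16 mm thick; handle x 0 to +85, 22 wide, 20 mm thick. The blade lies under the tread, the handle sticks out aslant on the machine's +y side.
- blade (a point): Point on the paddle's underside in the middle of the blade, 37 mm to -x of its origin.
- grip (a point): Point on the paddle's underside under the handle, 50 mm to +x of its origin.
- front_half: Mould half nearest the treadle, loose aluminium block 45 (x) x 112 (y) x 90 mm high standing on the bed, cavity facing the other half. Origin at the centre of its underside. The mould is closed when the origins are 45 mm apart; at the start they are about 92 mm apart.
- rear_half: Mould half next to the fence, the same block turned about.
- tray_in (a point): Centre of the inner floor (5 mm over the bench) of the fixed plywood tray, outside 220 (x) x 180 (y) mm, walls 5 mm thick, 20 mm high in all. Axes along the tray's sides, z up.
- jar_near: Bystander: clear glass jar, 68 mm across, 130 mm high, standing beside the treadle on the machine's -y side. Origin at the centre of its underside.
- jar_side: Bystander: amber glass jar, 64 mm across, 150 mm high, standing beside the mould on the machine's +y side. Origin at the centre of its underside.
- pot: Bystander: steel pot, 84 mm across, 100 mm high, standing at the robot's side of the tray. Origin at the centre of its underside.
Things that resemble listed ones, but are neither listed nor needed, are in the scene too. Of the things that look like the spreader, the middle-sized one is meant.

How it is judged:
On the way, in this order (a step that is already met when the one before it is completed fails the run):
1. spreader block and paddle are both in the tray, the block upright (x of spreader in the frame of tray_in between -0.105 and 0.105 m and y of spreader in the frame of tray_in between -0.085 and 0.085 m and z of each of spreader, blade, grip in the frame of tray_in below 0.012 m and x of blade in the frame of tray_in between -0.105 and 0.105 m and y of blade in the frame of tray_in between -0.085 and 0.085 m and x of grip in the frame of tray_in between -0.105 and 0.105 m and y of grip in the frame of tray_in between -0.085 and 0.085 m and angle between spreader's own z axis and vertical below 0.2 rad), for 0.2 s.
2. the treadle is pressed to its stop by the gripper and held there for a second (value of joint pedal above 0.285 rad and contact force between the fingers and pedal above 0.5 N), for 0.9 s.
At the end, for the whole second after the job is handed in: Spreader block (upright within 0.2 rad) and paddle (blade and handle) lie at rest on the tray's floor within its walls; the treadle is back up (below 0.04 rad); the mould halves stand upright on the bed, closed: origins less than 50 mm apart (all of step 1 and value of joint pedal below 0.04 rad and distance between front_half and rear_half below 0.05 m and angle between each of front_half, rear_half's own z axis and vertical below 0.08 rad and linear speed of each of spreader, paddle below 0.02 m/s); the robot touches nothing.
It fails at once if the treadle is pressed with more than 40 N (contact force between the fingers and pedal above 40 N).
It fails at once if jar_near is pushed more than 30 mm or tipped (distance of jar_near from where it was at the start of the episode above 0.03 m or angle between jar_near's own z axis and vertical above 0.3 rad).
It fails at once if jar_side is pushed more than 30 mm or tipped (distance of jar_side from where it was at the start of the episode above 0.03 m or angle between jar_side's own z axis and vertical above 0.3 rad).
It fails at once if pot is pushed more than 30 mm or tipped (distance of pot from where it was at the start of the episode above 0.03 m or angle between pot's own z axis and vertical above 0.3 rad).
It also fails if it takes over 72 s, if anything falls off the work surface, if the arm or the gripper's body presses on something with over 40 N, if the wrist force passes 120 N, or if a joint passes its speed limit or range.

## Working session

There is one attempt and no reset: what is moved stays moved. The work goes in short steps, Python scripts to look and compute and a tool call to move; the robot and the scene stay as the last step left them, time stands still between calls to the robot, and variables do not carry over. Pictures are saved under pics/ and viewed, about 8 in all and at most 12, crops included, and the job is handed in when it is done.

Besides the shell and the picture viewer there is one more tool, called after ">>>" in YAML: its name, and indented under it one key for each argument. apply_moves: Moves the arm, as the interface text tells. Its arguments: {"type":"object","properties":{"commands":{"type":"array","items":{"type":"array","items":{"type":"number"}}},"squeeze":{"type":"number"}},"required":["commands"]}

```bash
mkdir -p pics; cat > h.py <<'E'
import numpy as np, cv2
from workcell import manip, camera, camera_info, workorder, nets
def world(name, d, uv):
    ci=camera_info(name);K=np.array(ci["camera_matrix"]);R=np.array(ci["rotation"]);t=np.array(ci["xyz"])
    uv=np.atleast_2d(uv).astype(float);d=np.atleast_1d(d)
    p=np.c_[(uv[:,0]-K[0,2])/K[0,0],(uv[:,1]-K[1,2])/K[1,1],np.ones(len(uv))]*d[:,None]
    return p@R.T+t
def cloud(name,dep):
    v,u=np.mgrid[:dep.shape[0],:dep.shape[1]]
    return world(name,dep.ravel(),np.c_[u.ravel(),v.ravel()]).reshape(*dep.shape,3)
def onz(name,uv,z):
    ci=camera_info(name);t=np.array(ci["xyz"]);w=world(name,np.ones(1),uv)[0]-t
    return t+w*(z-t[2])/w[2]
E
python3 - <<'E'
from h import *
np.set_printoptions(precision=3,suppress=True)
for c in("scene","top"):
    ci=camera_info(c);print(c,ci["xyz"],np.array(ci["rotation"]).tolist(),np.array(ci["camera_matrix"]).tolist())
    p,d=camera(c);cv2.imwrite(f"pics/{c}0.png",p[:,:,::-1]);np.save(f"{c}0.npy",d)
    for n in["machine","tread","pedal","spreader","paddle","blade","grip","front_half","rear_half","tray_in","jar_near","jar_side","pot"]:
        for r in nets.place_of(c,n)[:3]:
            uv=r["xy"];i,j=int(round(uv[1])),int(round(uv[0]))
            if 0<=i<420 and 0<=j<560: print(n,np.round(uv),round(r["conf"],2),world(c,d[i,j],uv)[0],"z0:",onz(c,uv,0))
o=manip.get_obs();print(o)
E
```

```text
scene [1.324 0.512 0.749] [0.4040121539152139, 0.7979213856186831, -0.3961224623548103, -0.2078043230520295] [[399.30209275167726, 0.0, 287.9716378168615], [0.0, 399.30209275167726, 209.09100643980733], [0.0, 0.0, 1.0]]Traceback (most recent call last):
  File "<stdin>", line 9, in <module>
  File "h.py", line 7, in world
    return p@R.T+t
           ~^~~~
ValueError: matmul: Input operand 1 has a mismatch in its core dimension 0, with gufunc signature (n?,k),(k,m?)->(n?,m?) (size 4 is different from 3)
```

Rotation is a quaternion.

```bash
sed -i 's/R=np.array(ci\["rotation"\])/R=Rot.from_quat(ci["rotation"]).as_matrix()/; 1a from scipy.spatial.transform import Rotation as Rot' h.py
python3 - <<'E'
from h import *
np.set_printoptions(precision=3,suppress=True)
ims=[]
for c in("scene","top"):
    ci=camera_info(c);print(c,ci["xyz"],Rot.from_quat(ci["rotation"]).as_matrix().tolist())
    p,d=camera(c);cv2.imwrite(f"pics/{c}0.png",p[:,:,::-1]);np.save(f"{c}0.npy",d)
    for n in["machine","tread","spreader","paddle","blade","grip","front_half","rear_half","tray_in","jar_near","jar_side","pot"]:
        for r in nets.place_of(c,n)[:3]:
            uv=r["xy"];i,j=int(round(uv[1])),int(round(uv[0]))
            if 0<=i<420 and 0<=j<560: print(n,np.round(uv),round(r["conf"],2),world(c,d[i,j],uv)[0],"z0:",onz(c,uv,0)[:2])
o=manip.get_obs();print(o)
E
```

```text
scene [1.324 0.512 0.749] [[-0.5871830856193545, 0.4801079550469434, -0.6516996052347859], [0.8093717955883211, 0.35972234861350283, -0.464238223775383], [0.01154644831412538, -0.8000601123719564, -0.5998087162776993]]
tread [364. 216.] 0.83 [0.458 0.163 0.047] z0: [0.4  0.14]
tread [386. 308.] 0.17 [0.705 0.35  0.022] z0: [0.686 0.345]
spreader [344. 269.] 0.86 [0.727 0.243 0.099] z0: [0.636 0.202]
spreader [296. 241.] 0.67 [0.641 0.052 0.023] z0: [0.619 0.037]
spreader [254. 284.] 0.59 [0.845 0.076 0.045] z0: [0.814 0.048]
paddle [382. 234.] 0.69 [0.448 0.224 0.003] z0: [0.444 0.222]
blade [378. 221.] 0.81 [0.452 0.203 0.044] z0: [0.397 0.184]
grip [388. 240.] 0.9 [ 0.458  0.247 -0.   ] z0: [0.459 0.247]
rear_half [340. 287.] 0.65 [0.749 0.249 0.064] z0: [0.695 0.225]
tray_in [236. 200.] 0.94 [ 0.577 -0.227  0.002] z0: [ 0.574 -0.23 ]
jar_near [319. 216.] 0.82 [0.502 0.039 0.019] z0: [0.481 0.027]
jar_near [376. 223.] 0.25 [0.465 0.205 0.047] z0: [0.407 0.185]
jar_side [386. 306.] 0.73 [0.703 0.35  0.027] z0: [0.68  0.344]
pot [253. 174.] 0.92 [ 0.447 -0.262  0.025] z0: [ 0.416 -0.
[... 1027 characters left out ...]
0.487 0.022 0.132] z0: [0.481 0.028]
jar_side [152. 190.] 0.81 [0.668 0.309 0.121] z0: [0.684 0.348]
jar_side [215. 266.] 0.71 [0.47  0.156 0.049] z0: [0.467 0.164]
pot [374. 284.] 0.67 [ 0.416 -0.288  0.004] z0: [ 0.416 -0.289]
{'clock': 1.45, 'joint_pos': array([ 1.11 ,  0.332, -0.065,  1.46 ,  0.022,  1.35 , -0.089]), 'joint_velocities': array([-0.   , -0.   ,  0.001, -0.   , -0.   , -0.   , -0.002]), 'tau': array([  0.   , -62.522,   0.049, -39.183,   0.016,   0.002,   0.   ]), 'position': array([ 0.265, -0.566,  0.231]), 'ee_rot': array([0.976, 0.217, 0.   , 0.   ]), 'ft_force': array([-0.129, -0.07 ,  0.222]), 'torque': array([-0.058,  0.044, -0.025]), 'grip_width': 0.9994199373771376}
```

View pics/scene0.png

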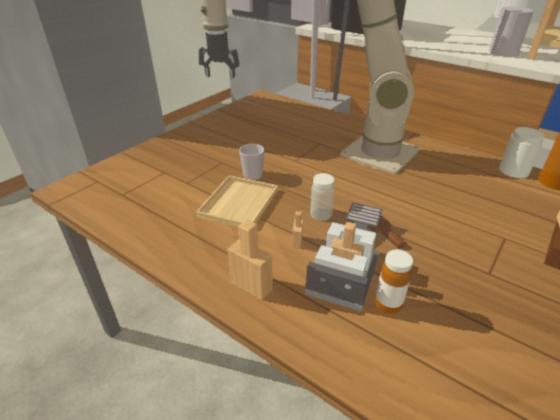

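View pics/top0.png

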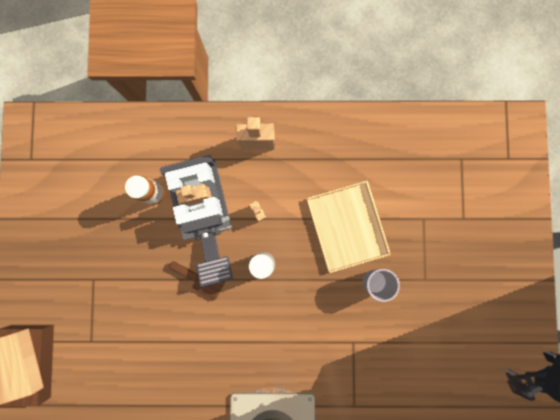

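Three spreader-like things. The large one is at top (256,130), scene (250,262). The small one is at top (258,212), scene (297,230). The middle-sized one stands between the mould halves at top (195,193), scene (346,240), and it is the one meant. I'll confirm it in a crop and fit the poses from depth.

```bash
python3 - <<'E'
from h import *
np.set_printoptions(precision=3,suppress=True)
im=cv2.imread("pics/top0.png");sc=cv2.imread("pics/scene0.png")
a=cv2.resize(im[145:305,125:285],(560,560),interpolation=cv2.INTER_CUBIC)
b=cv2.resize(sc[195:315,225:425],None,fx=2.8,fy=2.8,interpolation=cv2.INTER_CUBIC)
cv2.imwrite("pics/cropA.png",a);cv2.imwrite("pics/cropB.png",b)
cv2.imwrite("pics/crop.png",np.hstack([cv2.resize(a,(400,400)),cv2.resize(b,(400,240)) if 0 else cv2.copyMakeBorder(cv2.resize(b,(400,240)),0,160,0,0,cv2.BORDER_CONSTANT)]))
P=cloud("top",np.load("top0.npy"));S=cloud("scene",np.load("scene0.npy"))
def rect(name,pts):
    if len(pts)<5: print(name,len(pts));return
    r=cv2.minAreaRect((pts[:,:2]*1000).astype(np.float32));print(name,len(pts),np.round(r[0]),np.round(r[1]),round(r[2],1),"zmed",np.median(pts[:,2]).round(4),"cent",pts[:,:2].mean(0))
def box(Q,x0,x1,y0,y1,z0,z1):
    q=Q.reshape(-1,3);return q[(q[:,0]>x0)&(q[:,0]<x1)&(q[:,1]>y0)&(q[:,1]<y1)&(q[:,2]>z0)&(q[:,2]<z1)]
for n,Q in(("top",P),("scene",S)):
    print(n)
    rect("traywall",box(Q,.42,.72,-.38,-.08,.012,.03))
    rect("stem",box(Q,.55,.75,.1,.29,.158,.185))
    rect("mouldtops",box(Q,.55,.75,.08,.285,.105,.12))
    rect("fence",box(Q,.6,.85,.08,.28,.088,.1))
    rect("handle",box(Q,.38,.5,.21,.33,.012,.03))
    rect("tread",box(Q,.38,.52,.08,.23,.035,.065))
    rect("jarside",box(Q,.6,.75,.28,.4,.1,.2))
    rect("jarnear",box(Q,.4,.6,-.04,.07,.1,.2))
    rect("big",box(Q,.7,.95,-.05,.12,.04,.4)); q=box(Q,.7,.95,-.05,.12,.04,.4); print(q[:,2].max())
    rect("small",box(Q,.55,.68,-.0,.09,.02,.2)); q=box(Q,.55,.68,0,.09,.02,.2); print(q[:,2].max())
    rect("pot",box(Q,.33,.5,-.37,-.2,.085,.11))
q=box(P,.38,.56,.05,.25,.03,.07); A=np.c_[q[:,:2],np.ones(len(q))]; print("treadplane",np.linalg.lstsq(A,q[:,2],rcond=None)[0])
E
```

```text
top
traywall 601 [ 545. -226.] [293. 181.] 16.3 zmed 0.019 cent [ 0.57  -0.224]
stem 96 [663. 211.] [23. 23.] 12.3 zmed 0.1689 cent [0.662 0.21 ]
mouldtops 1356 [664. 210.] [139. 113.] 14.3 zmed 0.1094 cent [0.663 0.209]
fence 433 [688. 157.] [176. 214.] 18.5 zmed 0.0945 cent [0.725 0.213]
handle 272 [448. 243.] [104.  35.] 50.5 zmed 0.0185 cent [0.45  0.246]
tread 915 [472. 161.] [99. 90.] 13.8 zmed 0.0512 cent [0.461 0.158]
jarside 574 [679. 325.] [60. 88.] 20.2 zmed 0.1483 cent [0.673 0.334]
jarnear 494 [475.  25.] [64. 61.] 63.6 zmed 0.1291 cent [0.476 0.025]
big 939 [825.  43.] [46. 99.] 1.6 zmed 0.1152 cent [0.817 0.042]
0.20001667761868125
small 165 [621.  39.] [52. 23.] 29.1 zmed 0.0608 cent [0.62  0.038]
0.10564316263488549
pot 233 [ 424. -290.] [80. 83.] 0.5 zmed 0.0977 cent [ 0.422 -0.295]
scene
traywall 504 [ 555. -221.] [278. 183.] 16.5 zmed 0.0171 cent [ 0.563 -0.226]
stem 104 [662. 213.] [25. 24.] 15.1 zmed 0.1678 cent [0.665 0.215]
mouldtops 1198 [662. 211.] [144. 112.] 14.6 zmed 0.1086 cent [0.672 0.216]
fence 794 [717. 163.] [155. 269.] 29.8 zmed 0.0938 cent [0.728 0.212]
handle 204 [445. 243.] [106.  37.] 50.9 zmed 0.0179 cent [0.45  0.249]
tread 669 [462. 161.] [82. 90.] 13.8 zmed 0.0495 cent [0.46  0.161]
jarside 876 [679. 326.] [ 61. 100.] 7.9 zmed 0.1408 cent [0.686 0.346]
jarnear 371 [476.  29.] [60. 62.] 87.7 zmed 0.1263 cent [0.483 0.033]
big 1906 [824.  46.] [ 48. 101.] 0.2 zmed 0.112 cent [0.834 0.056]
0.1980885693427885
small 249 [622.  42.] [53. 23.] 29.2 zmed 0.0583 cent [0.631 0.048]
0.1021861167997451
pot 195 [ 423. -290.] [86. 81.] 61.1 zmed 0.0932 cent [ 0.423 -0.289]
treadplane [-0.189 -0.049  0.146]
```

View pics/crop.png

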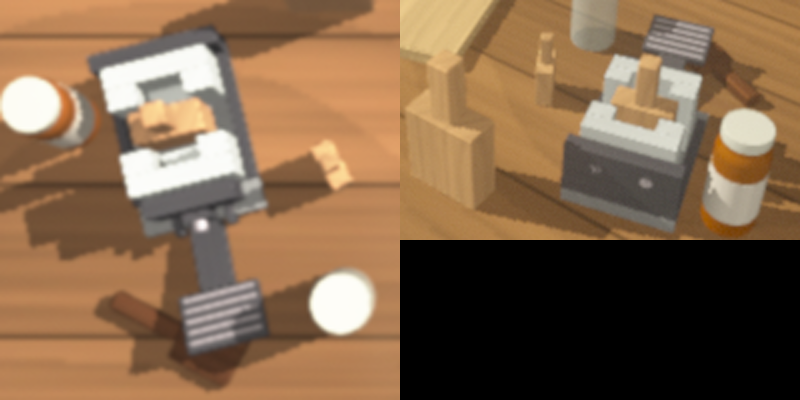

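Confirmed: the block between the mould halves at crop (170,125) is 150 mm tall, against about 200 mm and 105 mm for the look-alikes. Next I'll fit the handle axis and the tray.

```bash
python3 - <<'E'
from h import *
np.set_printoptions(precision=3,suppress=True)
for c in("top","scene"):
    im=cv2.imread(f"pics/{c}0.png");d=np.load(f"{c}0.npy");P=cloud(c,d);hsv=cv2.cvtColor(im,cv2.COLOR_BGR2HSV)
    m=(P[...,2]>.012)&(P[...,2]<.026)&(P[...,0]>.38)&(P[...,0]<.53)&(P[...,1]>.2)&(P[...,1]<.33)
    q=P[m]; 
    # handle: robust line
    for ymin in(.2,.22,.235):
        s=q[q[:,1]>ymin]; l=cv2.fitLine((s[:,:2]*1000).astype(np.float32),cv2.DIST_HUBER,0,.01,.01).ravel(); r=cv2.minAreaRect((s[:,:2]*1000).astype(np.float32))
        print(c,ymin,len(s),"line",l,np.degrees(np.arctan2(l[1],l[0])),"rect",np.round(cv2.boxPoints(r)).tolist(),r[2])
    # tray: light wood colour / height template
    m=(P[...,2]>.012)&(P[...,2]<.026)&(P[...,0]>.42)&(P[...,0]<.72)&(P[...,1]>-.36)&(P[...,1]<-.08)
    m=m.astype(np.uint8)
    n,lab,st,ce=cv2.connectedComponentsWithStats(m,connectivity=8);k=1+np.argmax(st[1:,4]);s=P[lab==k]
    r=cv2.minAreaRect((s[:,:2]*1000).astype(np.float32));print("tray",st[1:,4],np.round(r[0],1),np.round(r[1]),r[2])
    i=np.argsort(s[:,0]);print(s[i[-3:]],s[i[:3]])
E
```

```text
top 0.2 308 line [  0.617   0.787 447.898 243.629] 51.900444 rect [[393.0, 205.0], [422.0, 181.0], [496.0, 271.0], [467.0, 294.0]] 50.525203704833984
top 0.22 218 line [  0.502   0.865 455.438 253.055] 59.839947 rect [[408.0, 222.0], [434.0, 201.0], [493.0, 273.0], [467.0, 294.0]] 50.984676361083984
top 0.235 169 line [  0.521   0.853 459.215 260.383] 58.57503 rect [[434.0, 237.0], [454.0, 226.0], [484.0, 282.0], [464.0, 293.0]] 61.97187042236328
tray [557   1   1   1   1   1   6   1   1  15   3] [ 580.  -215.6] [220. 181.] 16.34722137451172
[[ 0.707 -0.27   0.02 ]
 [ 0.707 -0.267  0.018]
 [ 0.71  -0.27   0.02 ]] [[ 0.45  -0.162  0.022]
 [ 0.453 -0.168  0.017]
 [ 0.453 -0.162  0.019]]
scene 0.2 243 line [  0.579   0.815 450.654 246.811] 54.61408 rect [[396.0, 202.0], [455.0, 187.0], [481.0, 287.0], [422.0, 303.0]] 75.5354995727539
scene 0.22 176 line [  0.541   0.841 456.856 255.811] 57.21452 rect [[404.0, 222.0], [433.0, 198.0], [493.0, 272.0], [464.0, 296.0]] 50.86492919921875
scene 0.235 133 line [  0.452   0.892 461.688 263.678] 63.110657 rect [[432.0, 240.0], [453.0, 228.0], [484.0, 282.0], [462.0, 294.0]] 60.57756423950195
tray [ 62 421] [ 579.  -213.6] [228. 183.] 16.53401756286621
[[ 0.707 -0.263  0.019]
 [ 0.708 -0.267  0.018]
 [ 0.709 -0.267  0.015]] [[ 0.45  -0.169  0.018]
 [ 0.453 -0.163  0.018]
 [ 0.453 -0.159  0.02 ]]
```

>>> apply_moves:
  commands:
    - [0.04,0,0,7,0]
    - [0.04,0,0,3.7,0]
    - [0.04,-0.01,0,0,0]
    - [0.04,-0.01,0,0,0]
    - [0,-0.04,0,0,0]
  squeeze: 50

```text
clock: 1.87
position: [0.4018, -0.4636, 0.2268]
ee_rot: [0.993, 0.116, -0.002, -0.0]
ft_force: [0.7, 1.5, -1.8]
grip_width: 0.505
```

>>> apply_moves:
  commands:
    - [0.0092,-0.0389,0,-7,0]
    - [0.0137,-0.0376,0,-7,0]
    - [0.0182,-0.0356,0,-7,0]
    - [0.0224,-0.0332,0,-7,0]
    - [0.0262,-0.0302,0,-7,0]

```text
clock: 2.28
position: [0.4005, -0.2569, 0.2236]
ee_rot: [0.91, 0.414, -0.004, -0.003]
ft_force: [1.5, 1.1, 0.7]
grip_width: 0.501
```

>>> apply_moves:
  commands:
    - [0.03,-0.026,0,-7,0]
    - [0.034,-0.021,0,-6,0]
    - [0.037,-0.017,0,0,0]
    - [0.037,-0.017,0,0,0]
    - [0.037,-0.017,0,0,0]

```text
clock: 2.7
position: [0.4053, -0.0487, 0.2244]
ee_rot: [0.853, 0.522, -0.003, -0.001]
ft_force: [0.9, 0.1, -0.0]
grip_width: 0.501
```

>>> apply_moves:
  commands:
    - [0.037,-0.017,0,0,0]
    - [0.037,-0.017,0,0,0]
    - [0.037,-0.017,0,0,0]
    - [0.037,-0.017,0,0,0]
    - [0.037,-0.017,0,0,0]

```text
clock: 3.12
position: [0.4121, 0.1597, 0.2257]
ee_rot: [0.853, 0.521, -0.001, 0.002]
ft_force: [1.6, 0.0, 0.5]
grip_width: 0.5
```

>>> apply_moves:
  commands:
    - [0.036,-0.001,0.01,1,0]
    - [0.036,-0.001,0.015,0,0]
    - [0.035,-0.001,0.02,0,0]
    - [0,0,0.04,0,0]
    - [0,0,0.04,0,0]

```text
clock: 3.53
position: [0.465, 0.274, 0.1064]
ee_rot: [0.856, 0.516, 0.01, 0.002]
ft_force: [-0.1, -0.6, -0.9]
grip_width: 0.497
```

>>> apply_moves:
  commands:
    - [0,0,0.02,0,0]
    - [0,0,0,0,0]

```text
clock: 3.7
position: [0.4618, 0.2738, 0.0785]
ee_rot: [0.856, 0.517, 0.005, 0.001]
ft_force: [-1.6, -0.2, -0.1]
grip_width: 0.499
```

```bash
python3 - <<'E'
from h import *
o=manip.get_obs();print(o["position"],np.degrees(2*np.arctan2(o["ee_rot"][1],o["ee_rot"][0])))
ims=[]
for c,(r,k) in dict(top=(slice(220,320),slice(130,250)),scene=(slice(185,285),slice(330,450))).items():
    p,d=camera(c); ims.append(cv2.resize(p[r,k,::-1],(400,333),interpolation=cv2.INTER_CUBIC))
cv2.imwrite("pics/g1.png",np.hstack(ims))
E
```

```text
[0.46176693 0.27376522 0.07847312] 62.323964577122794
```

View pics/g1.png

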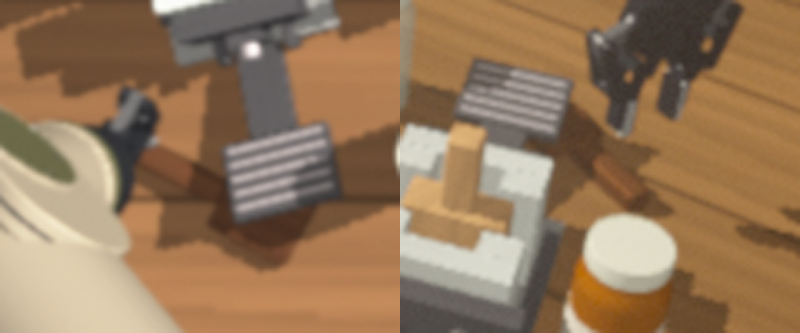

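The picture shows the jaws over the handle and in line with it, at scene crop (640,110) with the handle end at (640,195). I'll descend.

>>> apply_moves:
  commands:
    - [-0.008,0.004,0.01,0,0]
    - [0,0,0.025,0,0]
    - [0,0,0.02,0,0]
    - [0,0,0.01,0,0]
    - [0,0,0,0,0]

```text
clock: 4.22
position: [0.4714, 0.2643, 0.0235]
ee_rot: [0.857, 0.515, 0.015, 0.004]
ft_force: [-0.8, 0.2, 0.3]
grip_width: 0.502
```

>>> apply_moves:
  commands:
    - [0.004,-0.008,0,0,0]
    - [0,0,0,0,0]

```text
clock: 4.38
position: [0.4672, 0.2717, 0.0255]
ee_rot: [0.857, 0.514, 0.016, 0.004]
ft_force: [0.6, 0.5, -0.4]
grip_width: 0.499
```

>>> apply_moves:
  commands:
    - [-0.003,0,0.012,0,0]
    - [0,0,0.006,0,0]
    - [0,0,0,0,0]

```text
clock: 4.63
position: [0.4678, 0.2702, 0.0089]
ee_rot: [0.857, 0.515, 0.019, 0.005]
ft_force: [0.4, 0.1, -0.5]
grip_width: 0.497
```

>>> apply_moves:
  commands:
    - [0,0,0.004,0,0.3]
    - [0,0,0,0,1]
    - [0,0,0,0,1]
    - [0,0,0,0,1]
    - [0,0,0,0,1]

```text
clock: 5.05
position: [0.468, 0.2705, 0.0047]
ee_rot: [0.857, 0.515, 0.019, 0.004]
ft_force: [-0.2, -0.2, 0.3]
grip_width: 0.246
```

Handle gripped. I'll pull it out from under the tread along its axis.

>>> apply_moves:
  commands:
    - [0,0,-0.005,0,1]
    - [0.02,0,0,0,1]
    - [0.035,0,0,0,1]
    - [0.035,0,0,0,1]
    - [0.035,0,0,0,1]
  squeeze: 70

```text
clock: 5.47
position: [0.5285, 0.3749, 0.0129]
ee_rot: [0.859, 0.511, 0.016, 0.008]
ft_force: [0.3, 0.5, 0.2]
grip_width: 0.238
```

>>> apply_moves:
  commands:
    - [0.01,0,-0.03,0,1]
    - [0,0,-0.04,0,1]
    - [0,0,-0.04,0,1]
    - [0,0,-0.04,0,1]
    - [0,0,-0.04,0,1]

```text
clock: 5.88
position: [0.523, 0.3878, 0.1985]
ee_rot: [0.858, 0.514, 0.006, 0.004]
ft_force: [0.9, -0.1, -0.5]
grip_width: 0.235
```

```bash
python3 - <<'E'
from h import *
o=manip.get_obs();print(o["position"],o["grip_width"],o["ft_force"],o["joint_pos"])
p,d=camera("scene");cv2.imwrite("pics/g2.png",cv2.resize(p[100:340,250:500,::-1],(500,480)))
E
```

```text
[0.52302837 0.38776269 0.19854374] 0.23483084771086887 [ 0.88985208 -0.12075174 -0.51926879] [-0.12782804  0.52705935 -0.82932704  1.40792892  0.40068662  1.36615021
 -1.45708627]
```

View pics/g2.png

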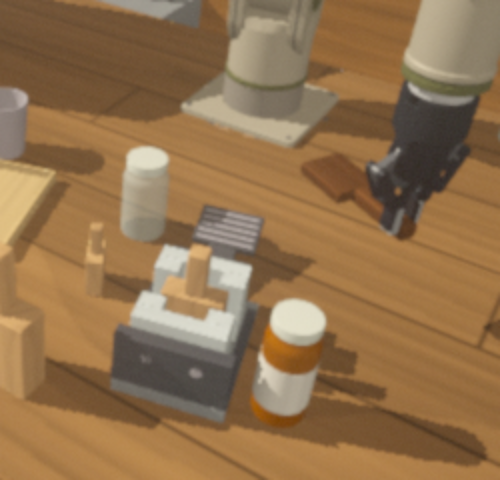

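The paddle is held level and clear of the tread, at crop (360,190). Carrying it to the tray.

>>> apply_moves:
  commands:
    - [-0.03,0.025,-0.012,7,1]
    - [-0.027,0.028,-0.012,7,1]
    - [-0.0235,0.032,-0.012,7,1]
    - [-0.0195,0.0345,-0.012,7,1]
    - [-0.015,0.037,-0.005,7,1]

```text
clock: 6.35
position: [0.5583, 0.2046, 0.2661]
ee_rot: [0.972, 0.232, 0.015, -0.006]
ft_force: [1.8, 0.4, -0.6]
grip_width: 0.237
```

>>> apply_moves:
  commands:
    - [-0.0105,0.038,0,7,1]
    - [-0.006,0.039,0,3,1]
    - [-0.0035,0.0395,0,0,1]
    - [-0.0035,0.0395,0,0,1]
    - [-0.0035,0.0395,0,0,1]

```text
clock: 6.77
position: [0.5967, 0.0012, 0.2681]
ee_rot: [0.99, 0.139, 0.018, -0.007]
ft_force: [0.2, 0.9, -1.0]
grip_width: 0.235
```

>>> apply_moves:
  commands:
    - [-0.0035,0.0395,0,0,1]
    - [-0.0035,0.0395,0,0,1]
    - [-0.0035,0.0395,0,0,1]
    - [-0.0035,0.025,0,0,1]
    - [0,0,0,0,1]

```text
clock: 7.18
position: [0.6216, -0.1595, 0.2663]
ee_rot: [0.991, 0.134, 0.018, -0.004]
ft_force: [0.1, 0.4, -1.6]
grip_width: 0.241
```

>>> apply_moves:
  commands:
    - [0.004,0.035,0.01,-1,1]
    - [0,0.035,0.01,0,1]
    - [0,0.006,0.04,0,1]
    - [0,0,0.04,0,1]
    - [0,0,0.04,0,1]

```text
clock: 7.6
position: [0.6572, -0.2339, 0.1341]
ee_rot: [0.99, 0.141, 0.027, -0.0]
ft_force: [0.4, -0.1, -1.3]
grip_width: 0.239
```

>>> apply_moves:
  commands:
    - [0,0,0.035,0,1]
    - [0,0,0.02,0,1]
    - [0,0,0,0,1]

```text
clock: 7.85
position: [0.6551, -0.2311, 0.067]
ee_rot: [0.99, 0.141, 0.022, -0.004]
ft_force: [-0.1, 0.7, -1.5]
grip_width: 0.239
```

>>> apply_moves:
  commands:
    - [-0.006,0,0.02,0,1]
    - [0,0,0.02,0,1]
    - [0,0,0.006,0,1]
    - [0,0,0,0,1]

```text
clock: 8.18
position: [0.6527, -0.2303, 0.0231]
ee_rot: [0.99, 0.142, 0.023, -0.004]
ft_force: [-0.1, 0.3, -0.9]
grip_width: 0.24
```

```bash
python3 - <<'E'
from h import *
o=manip.get_obs();print(o["position"],o["ft_force"])
p,d=camera("scene");cv2.imwrite("pics/g3.png",cv2.resize(p[120:260,160:320,::-1],(480,420)))
E
```

```text
[ 0.65267402 -0.23027707  0.02314643] [-0.06431754  0.29675012 -0.85150328]
```

View pics/g3.png

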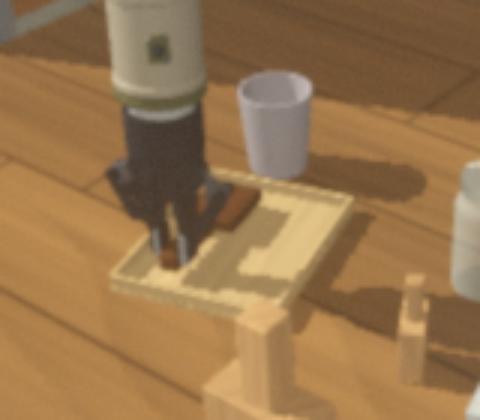

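The paddle hangs just above the tray floor, inside the walls, with its handle end at crop (170,258) and its blade at (240,205). Lowering it and letting go.

>>> apply_moves:
  commands:
    - [0,0,0.008,0,1]
    - [0,0,0.004,0,1]
    - [0,0,0,0,1]

```text
clock: 8.48
position: [0.6565, -0.2304, 0.0163]
ee_rot: [0.989, 0.142, 0.026, -0.003]
ft_force: [-0.3, -0.3, -0.5]
grip_width: 0.235
```

>>> apply_moves:
  commands:
    - [0,0,0,0,0.3]
    - [0,0,0,0,0.1]
    - [0,0,0,0,0.1]
    - [0,0,0,0,0.1]
    - [0,0,0,0,0.1]

```text
clock: 8.9
position: [0.6582, -0.2309, 0.0192]
ee_rot: [0.989, 0.142, 0.028, -0.002]
ft_force: [0.3, -0.4, -0.2]
grip_width: 0.45
```

>>> apply_moves:
  commands:
    - [0,0,-0.01,0,0.1]
    - [0,0,-0.04,0,0]
    - [0,0,-0.04,0,0]
    - [0,0,-0.04,0,-0.5]
    - [0,0,-0.04,0,-0.5]

```text
clock: 9.32
position: [0.6433, -0.231, 0.1864]
ee_rot: [0.99, 0.143, 0.02, -0.006]
ft_force: [1.8, -0.5, 0.7]
grip_width: 0.745
```

>>> apply_moves:
  commands:
    - [0.011,-0.036,-0.015,2,-0.5]
    - [0.011,-0.036,-0.015,0,-0.5]
    - [0.011,-0.036,-0.015,0,-0.5]
    - [0.011,-0.036,-0.012,0,-0.5]
    - [0.012,-0.0385,0,0,-0.5]

```text
clock: 9.73
position: [0.6511, -0.0494, 0.2656]
ee_rot: [0.993, 0.115, 0.029, -0.0]
ft_force: [0.8, 0.4, -0.4]
grip_width: 0.753
```

>>> apply_moves:
  commands:
    - [0.012,-0.0385,0,0,-0.5]
    - [0.012,-0.0385,0,0,-0.5]
    - [0.012,-0.0385,0,0,-0.5]
    - [0.012,-0.0385,0,0,-0.5]
    - [0.012,-0.0385,0,0,-0.5]

```text
clock: 10.15
position: [0.6646, 0.1588, 0.2763]
ee_rot: [0.993, 0.114, 0.033, 0.001]
ft_force: [0.3, -0.4, -0.2]
grip_width: 0.753
```

>>> apply_moves:
  commands:
    - [0.008,-0.025,0,0,-0.5]
    - [0,0,0,0,-0.5]

```text
clock: 10.32
position: [0.6635, 0.1978, 0.2786]
ee_rot: [0.992, 0.12, 0.034, -0.002]
ft_force: [-0.4, 0.4, 0.1]
grip_width: 0.749
```

```bash
python3 - <<'E'
from h import *
o=manip.get_obs();print(o["position"],np.degrees(2*np.arctan2(o["ee_rot"][1],o["ee_rot"][0])),o["ee_rot"])
for c in("scene",):
  p,d=camera(c);P=cloud(c,d);q=P.reshape(-1,3)
  s=q[(abs(q[:,0]-.66)<.08)&(abs(q[:,1]-.21)<.08)&(q[:,2]>.13)&(q[:,2]<.175)]
  print(len(s),s.min(0),s.max(0))
  m=(q[:,2]>.016)&(q[:,2]<.035)&(abs(q[:,0]-.58)<.1)&(abs(q[:,1]+.215)<.09)
  d=q[m][:,:2]-[.58,-.215];a=np.radians(16.4);t=np.c_[d@[np.cos(a),np.sin(a)],d@[-np.sin(a),np.cos(a)]]
  t=t[(abs(t[:,0])<.1)&(abs(t[:,1])<.078)];print("paddle tray",len(t),np.round(cv2.boxPoints(cv2.minAreaRect((t*1000).astype(np.float32)))).tolist())
  cv2.imwrite("pics/g4.png",cv2.resize(p[130:290,170:410,::-1],(720,480)))
E
```

```text
[0.66353525 0.19780931 0.27860065] 13.75069874212192 [ 0.9922498   0.11964229  0.03350945 -0.00177882]
212 [0.64798473 0.20146273 0.13022168] [0.67583302 0.22740197 0.17161886]
paddle tray 381 [[-73.0, -1.0], [-72.0, -61.0], [89.0, -59.0], [88.0, 1.0]]
```

View pics/g4.png

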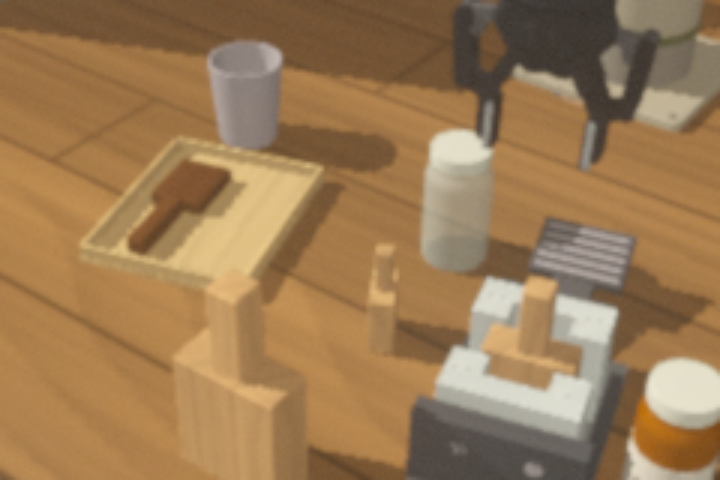

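The paddle lies flat in the tray at crop (180,200), with the corners fitted inside the walls, and the open jaws are over the mould. I'll move down onto the stem at (540,305).

>>> apply_moves:
  commands:
    - [0.003,-0.013,0,0,-0.5]
    - [-0.003,0,0.035,0,-0.5]
    - [-0.003,0,0.035,0,-0.5]
    - [0,0,0,0,-0.5]

```text
clock: 10.7
position: [0.6642, 0.2062, 0.2118]
ee_rot: [0.992, 0.118, 0.037, -0.001]
ft_force: [-1.2, 0.2, -1.2]
grip_width: 0.747
```

>>> apply_moves:
  commands:
    - [0,-0.006,0.01,0,-0.5]
    - [-0.003,0,0.035,0,-0.5]
    - [-0.002,0,0.028,0,-0.5]
    - [0,0,0,0,-0.5]

```text
clock: 11.03
position: [0.6667, 0.2085, 0.1432]
ee_rot: [0.993, 0.115, 0.041, -0.0]
ft_force: [-0.2, -1.3, -0.3]
grip_width: 0.746
```

>>> apply_moves:
  commands:
    - [-0.004,-0.003,0.014,0,-0.5]
    - [0,0,0,0,0]
    - [0,0,0,0,0.3]
    - [0,0,0,0,1]
    - [0,0,0,0,1]
  squeeze: 35

```text
clock: 11.45
position: [0.6674, 0.21, 0.139]
ee_rot: [0.993, 0.113, 0.045, -0.0]
ft_force: [0.7, -0.4, -1.0]
grip_width: 0.274
```

>>> apply_moves:
  commands:
    - [0,0,0,0,1]
    - [0,0,0,0,1]
    - [0,0,0,0,1]

```text
clock: 11.7
position: [0.6687, 0.21, 0.1421]
ee_rot: [0.993, 0.113, 0.046, -0.001]
ft_force: [0.2, -0.4, -2.1]
grip_width: 0.276
```

>>> apply_moves:
  commands:
    - [0.0023,0,-0.02,0,1]
    - [0.0023,0,-0.02,0,1]
    - [0,0,0,0,1]

```text
clock: 11.95
position: [0.6688, 0.21, 0.1826]
ee_rot: [0.993, 0.113, 0.045, -0.0]
ft_force: [1.1, -0.1, -0.1]
grip_width: 0.279
```

Straight lift. Continuing.

>>> apply_moves:
  commands:
    - [0.0023,0,-0.02,0,1]
    - [0.003,0,-0.03,0,1]
    - [0.003,0,-0.03,0,1]
    - [0.003,0,-0.03,0,1]
    - [0,0,0,0,1]

```text
clock: 12.37
position: [0.6687, 0.2104, 0.2931]
ee_rot: [0.993, 0.113, 0.042, 0.0]
ft_force: [0.6, 1.0, 0.0]
grip_width: 0.272
```

```bash
python3 - <<'E'
from h import *
o=manip.get_obs();print(o["position"],o["grip_width"],o["ft_force"],o["joint_pos"])
p,d=camera("scene");cv2.imwrite("pics/g5.png",cv2.resize(p[110:310,250:450,::-1],(500,500)))
E
```

```text
[0.66869856 0.21044473 0.29311663] 0.2718561355323282 [0.64263799 0.99561609 0.02707783] [ 0.01849631  0.48530028 -0.609702    1.19178353  0.30663348  1.46665662
 -1.8898303 ]
```

View pics/g5.png

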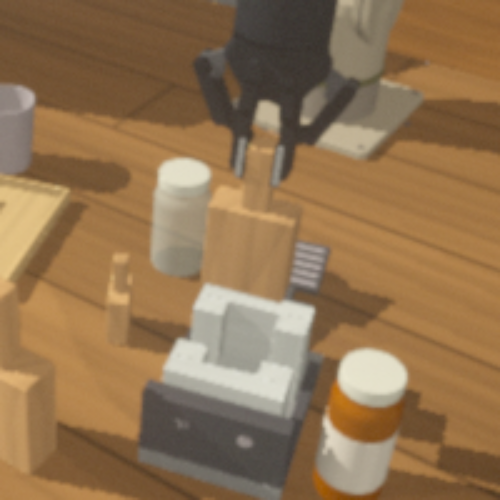

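The block is clear of the mould and hanging upright at crop (250,230), and both halves still stand. Carrying it to the tray.

>>> apply_moves:
  commands:
    - [-0.0115,0.0375,0,-2,1]
    - [-0.0115,0.0375,0,0,1]
    - [-0.0115,0.0375,0,0,1]
    - [-0.0115,0.0375,0,0,1]
    - [-0.0115,0.0375,0,0,1]

```text
clock: 12.83
position: [0.6565, 0.0217, 0.2781]
ee_rot: [0.989, 0.141, 0.036, -0.002]
ft_force: [1.0, 0.6, -1.9]
grip_width: 0.279
```

>>> apply_moves:
  commands:
    - [-0.0115,0.0375,0,0,1]
    - [-0.0115,0.0375,0,0,1]
    - [-0.0115,0.0375,0,0,1]
    - [-0.008,0.025,0,0,1]
    - [0,0,0,0,1]

```text
clock: 13.25
position: [0.6483, -0.1424, 0.2648]
ee_rot: [0.99, 0.135, 0.03, -0.0]
ft_force: [0.5, -1.2, -2.0]
grip_width: 0.275
```

>>> apply_moves:
  commands:
    - [-0.011,0.018,0.01,0,1]
    - [-0.002,0,0.03,0,1]
    - [-0.002,0,0.03,0,1]
    - [-0.002,0,0.03,0,1]
    - [0,0,0,0,1]

```text
clock: 13.67
position: [0.6386, -0.1687, 0.1528]
ee_rot: [0.991, 0.131, 0.027, -0.001]
ft_force: [-1.0, 0.4, -3.4]
grip_width: 0.272
```

```bash
python3 - <<'E'
from h import *
o=manip.get_obs();print(o["position"],o["ee_rot"])
p,d=camera("scene");cv2.imwrite("pics/g6.png",cv2.resize(p[100:250,160:320,::-1],(480,450)))
np.set_printoptions(precision=3,suppress=True)
for c in("scene",):
  q=cloud(c,d).reshape(-1,3);D=q[:,:2]-[.58,-.215];a=np.radians(16.4);t=np.c_[D@[np.cos(a),np.sin(a)],D@[-np.sin(a),np.cos(a)],q[:,2]]
  for z in(.045,.065,.085,.105):
    s=t[(t[:,0]>.02)&(t[:,0]<.14)&(t[:,1]>-.02)&(t[:,1]<.12)&(abs(t[:,2]-z)<.008)]
    print(z,len(s),*(s.min(0),s.max(0)) if len(s) else "")
E
```

```text
[ 0.63860528 -0.1686541   0.15278755] [ 9.91053140e-01  1.30729645e-01  2.68797880e-02 -9.53846948e-04]
0.045 115 [ 0.046 -0.01   0.037] [0.081 0.068 0.053]
0.065 118 [ 0.045 -0.009  0.057] [0.083 0.068 0.073]
0.085 123 [ 0.05  -0.008  0.077] [0.084 0.068 0.093]
0.105 129 [ 0.049 -0.01   0.097] [0.084 0.068 0.113]
```

View pics/g6.png

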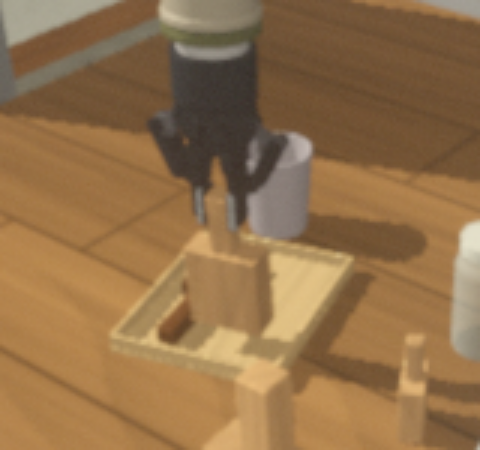

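The block is upright over the tray beside the paddle handle at crop (230,285), with its bottom about 25 mm above the floor. I'll shift it 8 mm away from the handle and lower it.

>>> apply_moves:
  commands:
    - [0,-0.009,0,0,1]
    - [-0.001,0,0.012,0,1]
    - [0,0,0.008,0,1]
    - [0,0,0,0,1]

```text
clock: 14.05
position: [0.6397, -0.1577, 0.1391]
ee_rot: [0.991, 0.132, 0.031, 0.0]
ft_force: [0.4, -0.8, -1.5]
grip_width: 0.277
```

>>> apply_moves:
  commands:
    - [-0.001,0,0.008,0,1]
    - [0,0,0.004,0,1]

```text
clock: 14.22
position: [0.6407, -0.1576, 0.1283]
ee_rot: [0.991, 0.132, 0.032, 0.001]
ft_force: [-0.1, -0.6, -2.7]
grip_width: 0.276
```

>>> apply_moves:
  commands:
    - [0,0,0.004,0,1]

```text
clock: 14.3
position: [0.6414, -0.1576, 0.1245]
ee_rot: [0.991, 0.132, 0.033, 0.001]
ft_force: [-0.4, 0.6, -2.2]
grip_width: 0.277
```

>>> apply_moves:
  commands:
    - [0,0,0.003,0,1]
    - [0,0,0.001,0,1]

```text
clock: 14.47
position: [0.6427, -0.1578, 0.1222]
ee_rot: [0.991, 0.132, 0.034, 0.002]
ft_force: [-4.8, 1.5, 11.2]
grip_width: 0.278
```

```bash
python3 - <<'E'
from h import *
np.set_printoptions(precision=3,suppress=True)
p,d=camera("scene")
q=cloud("scene",d).reshape(-1,3);D=q[:,:2]-[.58,-.215];a=np.radians(16.4);t=np.c_[D@[np.cos(a),np.sin(a)],D@[-np.sin(a),np.cos(a)],q[:,2]]
hsv=cv2.cvtColor(p,cv2.COLOR_RGB2HSV)
s=t[(t[:,0]>.04)&(t[:,0]<.1)&(t[:,1]>-.02)&(t[:,1]<.09)&(t[:,2]>.03)&(t[:,2]<.12)]
f=s[(s[:,0]>.07)&(s[:,2]<.075)];print("front",len(f),f.min(0),f.max(0))
h=t[(t[:,0]>.04)&(t[:,0]<.1)&(t[:,1]>0)&(t[:,1]<.08)&(t[:,2]>.07)&(t[:,2]<.13)]
hh=np.histogram(h[:,2],bins=np.arange(.07,.13,.003));print(list(zip(hh[1].round(3),hh[0])))
o=manip.get_obs();print(o["position"],o["ft_force"])
E
```

```text
front 301 [ 0.071 -0.001  0.031] [0.09  0.077 0.075]
[(np.float64(0.07), np.int64(28)), (np.float64(0.073), np.int64(17)), (np.float64(0.076), np.int64(26)), (np.float64(0.079), np.int64(22)), (np.float64(0.082), np.int64(23)), (np.float64(0.085), np.int64(26)), (np.float64(0.088), np.int64(50)), (np.float64(0.091), np.int64(93)), (np.float64(0.094), np.int64(14)), (np.float64(0.097), np.int64(10)), (np.float64(0.1), np.int64(6)), (np.float64(0.103), np.int64(11)), (np.float64(0.106), np.int64(8)), (np.float64(0.109), np.int64(9)), (np.float64(0.112), np.int64(5)), (np.float64(0.115), np.int64(7)), (np.float64(0.118), np.int64(6)), (np.float64(0.121), np.int64(7)), (np.float64(0.124), np.int64(15))]
[ 0.643 -0.158  0.122] [-4.032  0.954  7.743]
```

The block is on the floor: I read contact force and its shoulder is at z=93 mm. Releasing.

>>> apply_moves:
  commands:
    - [0,0,0,0,0.3]
    - [0,0,0,0,0]
    - [0,0,0,0,-0.3]
    - [0,0,0,0,-0.3]
    - [0,0,0,0,-0.3]

```text
clock: 14.93
position: [0.6438, -0.1583, 0.1233]
ee_rot: [0.991, 0.131, 0.035, 0.002]
ft_force: [0.1, 0.6, -0.8]
grip_width: 0.651
```

>>> apply_moves:
  commands:
    - [0.0015,0,-0.02,0,-0.3]
    - [0.002,0,-0.03,0,-0.3]
    - [0.002,0,-0.04,0,-0.3]
    - [0.002,0,-0.04,0,-0.3]
    - [0,0,0,0,1]

```text
clock: 15.35
position: [0.6398, -0.1569, 0.2549]
ee_rot: [0.991, 0.132, 0.032, 0.0]
ft_force: [1.2, 0.6, 1.6]
grip_width: 0.525
```

```bash
python3 - <<'E'
from h import *
np.set_printoptions(precision=3,suppress=True)
p,d=camera("scene")
Q=cloud("scene",d);q=Q.reshape(-1,3);D=q[:,:2]-[.58,-.215];a=np.radians(16.4);t=np.c_[D@[np.cos(a),np.sin(a)],D@[-np.sin(a),np.cos(a)],q[:,2]]
for z0,z1 in((.03,.09),(.1,.153),(.15,.165)):
  f=t[(t[:,0]>.03)&(t[:,0]<.12)&(t[:,1]>-.02)&(t[:,1]<.09)&(t[:,2]>z0)&(t[:,2]<z1)];print(z0,len(f),f.min(0) if len(f) else"",f.max(0) if len(f) else "")
o=manip.get_obs();print(o["position"],o["ee_rot"],o["ft_force"],o["joint_pos"])
cv2.imwrite("pics/g7.png",cv2.resize(p[110:300,160:430,::-1],(675,475)))
# tread in machine frame
p,d=camera("top");P=cloud("top",d).reshape(-1,3);s=P[(abs(P[:,0]-.46)<.08)&(abs(P[:,1]-.16)<.07)&(P[:,2]>.035)&(P[:,2]<.07)]
r=cv2.minAreaRect((s[:,:2]*1000).astype(np.float32));print(r,s[:,2].min(),s[:,2].max())
print(np.linalg.lstsq(np.c_[s[:,:2],np.ones(len(s))],s[:,2],rcond=None)[0])
E
```

```text
0.03 480 [ 0.052 -0.002  0.03 ] [0.091 0.076 0.09 ]
0.1 173 [0.058 0.024 0.1  ] [0.084 0.05  0.153]
0.15 44 [0.058 0.028 0.15 ] [0.083 0.05  0.157]
[ 0.639 -0.157  0.251] [ 0.991  0.132  0.031 -0.   ] [ 0.333 -0.535 -0.998] [ 0.563  0.4   -0.517  1.371  0.185  1.361 -1.254]
((470.38665771484375, 160.80506896972656), (95.36673736572266, 90.40959930419922), 13.970443725585938) 0.03508473780317756 0.06486207576169689
[-0.282 -0.07   0.192]
```

View pics/g7.png

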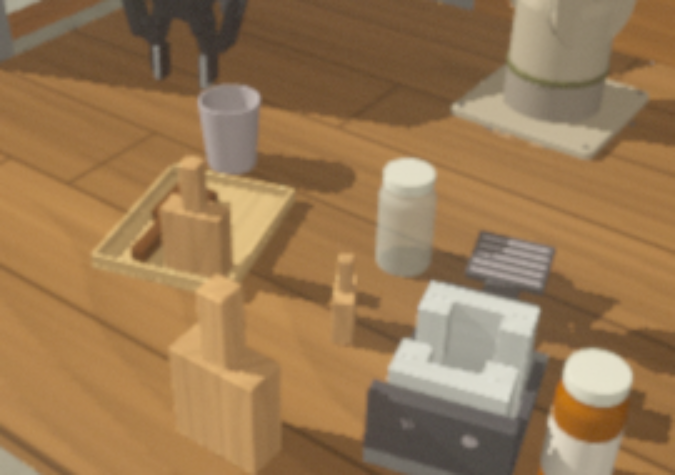

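Both are placed: the block is upright at crop (190,225) and the paddle is flat beside it. The jars and pot haven't moved. Moving over the tread with the jaws shut.

>>> apply_moves:
  commands:
    - [-0.0104,-0.0386,0,0,1]
    - [-0.0104,-0.0386,0,0,1]
    - [-0.0104,-0.0386,0,0,1]
    - [-0.0104,-0.0386,0,0,1]
    - [-0.0104,-0.0386,0,0,1]

```text
clock: 15.87
position: [0.5343, 0.0112, 0.2343]
ee_rot: [0.992, 0.123, 0.024, -0.001]
ft_force: [0.7, 0.7, 0.3]
grip_width: -0.003
```

>>> apply_moves:
  commands:
    - [-0.0104,-0.0386,0,0,1]
    - [-0.0104,-0.0386,0,0,1]
    - [-0.0104,-0.0386,0,0,1]
    - [-0.005,-0.019,0,0,1]
    - [0,0,0,0,1]

```text
clock: 16.28
position: [0.4549, 0.1436, 0.2252]
ee_rot: [0.992, 0.128, 0.019, -0.001]
ft_force: [0.4, 0.1, -0.8]
grip_width: 0.001
```

>>> apply_moves:
  commands:
    - [0.004,-0.016,0.01,0,1]
    - [-0.002,0,0.04,0,1]
    - [-0.002,0,0.04,0,1]
    - [-0.002,0,0.035,0,1]
    - [-0.001,0,0.01,0,1]

```text
clock: 16.7
position: [0.4535, 0.1589, 0.0845]
ee_rot: [0.991, 0.129, 0.022, -0.0]
ft_force: [-0.8, -0.9, 0.2]
grip_width: -0.003
```

>>> apply_moves:
  commands:
    - [-0.001,0,0.005,0,1]
    - [0,0,0,0,1]

```text
clock: 16.87
position: [0.4498, 0.1565, 0.0742]
ee_rot: [0.992, 0.128, 0.017, -0.0]
ft_force: [-0.5, 0.0, -0.0]
grip_width: 0.001
```

>>> apply_moves:
  commands:
    - [0,0,0.01,0,1]
    - [0,0,0.006,0,1]
    - [0,0,0.005,0,1]
    - [0,0,0.005,0,1]

```text
clock: 17.2
position: [0.4531, 0.156, 0.0488]
ee_rot: [0.992, 0.127, 0.019, 0.0]
ft_force: [-4.4, -2.1, 8.0]
grip_width: -0.004
```

>>> apply_moves:
  commands:
    - [0,0,0.006,0,1]
    - [0,0,0.006,0,1]
    - [0,0,0.006,0,1]

```text
clock: 17.45
position: [0.4551, 0.1564, 0.0323]
ee_rot: [0.992, 0.127, 0.02, 0.001]
ft_force: [-5.8, -1.6, 11.2]
grip_width: 0.003
```

>>> apply_moves:
  commands:
    - [0,0,0.005,0,1]
    - [0,0,0.004,0,1]

```text
clock: 17.62
position: [0.4549, 0.1564, 0.0238]
ee_rot: [0.992, 0.127, 0.019, 0.002]
ft_force: [-9.0, -1.6, 12.5]
grip_width: 0.001
```

>>> apply_moves:
  commands:
    - [0,0,0.003,0,1]

```text
clock: 17.7
position: [0.4546, 0.1563, 0.0209]
ee_rot: [0.992, 0.127, 0.019, 0.002]
ft_force: [-7.4, -1.6, 12.0]
grip_width: -0.004
```

>>> apply_moves:
  commands:
    - [0,0,0.002,0,1]
    - [0,0,0.001,0,1]

```text
clock: 17.87
position: [0.4544, 0.1563, 0.0186]
ee_rot: [0.992, 0.127, 0.019, 0.003]
ft_force: [-5.8, -2.0, 12.1]
grip_width: 0.002
```

>>> apply_moves:
  commands:
    - [0,0,0.001,0,1]
    - [0,0,0.0005,0,1]

```text
clock: 18.03
position: [0.4544, 0.1563, 0.0183]
ee_rot: [0.992, 0.127, 0.018, 0.004]
ft_force: [-5.5, -0.6, 7.3]
grip_width: 0.002
```

>>> apply_moves:
  commands:
    - [0,0,0.001,0,1]
    - [0,0,0.001,0,1]
    - [0,0,0.001,0,1]

```text
clock: 18.28
position: [0.4544, 0.1563, 0.018]
ee_rot: [0.992, 0.127, 0.018, 0.005]
ft_force: [-9.6, -2.7, 19.2]
grip_width: 0.004
```

The force climbs with almost no travel, so the treadle is on its stop. Holding.

>>> apply_moves:
  commands:
    - [0,0,0.0008,0,1]
    - [0,0,0.0008,0,1]
    - [0,0,0.0008,0,1]

```text
clock: 18.53
position: [0.4544, 0.1563, 0.0181]
ee_rot: [0.992, 0.127, 0.018, 0.007]
ft_force: [-8.9, -1.7, 14.6]
grip_width: -0.002
```

>>> apply_moves:
  commands:
    - [0,0,0.001,0,1]
    - [0,0,0.001,0,1]
    - [0,0,0.001,0,1]
    - [0,0,0.001,0,1]
    - [0,0,0.001,0,1]

```text
clock: 18.95
position: [0.4544, 0.1563, 0.018]
ee_rot: [0.992, 0.127, 0.017, 0.01]
ft_force: [-10.2, -3.0, 18.3]
grip_width: 0.001
```

```bash
python3 - <<'E'
from h import *
np.set_printoptions(precision=3,suppress=True)
for c in("scene","top"):
  p,d=camera(c);q=cloud(c,d).reshape(-1,3);D=q[:,:2]-[.663,.2115];a=np.radians(14.3);t=np.c_[D@[np.cos(a),np.sin(a)],D@[-np.sin(a),np.cos(a)],q[:,2]]
  s=t[(abs(t[:,0])<.09)&(abs(t[:,1])<.06)&(abs(t[:,2]-.109)<.005)]; print(c,len(s),s.min(0),s.max(0))
  w=t[(t[:,0]>-.29)&(t[:,0]<-.14)&(abs(t[:,1])<.047)&(t[:,2]>.012)&(t[:,2]<.04)];
  if len(w): print("tread z by x",[(x,np.median(w[abs(w[:,0]-x)<.01][:,2]).round(4) if (abs(w[:,0]-x)<.01).any() else None) for x in(-.26,-.24,-.22,-.2,-.18)])
o=manip.get_obs();print(o["position"],o["ft_force"])
E
```

```text
scene 1054 [-0.023 -0.055  0.104] [0.07  0.056 0.114]
tread z by x [(-0.26, np.float64(0.0161)), (-0.24, np.float64(0.0172)), (-0.22, np.float64(0.017)), (-0.2, np.float64(0.0175)), (-0.18, np.float64(0.0167))]
top 1105 [-0.02  -0.059  0.104] [0.071 0.054 0.114]
tread z by x [(-0.26, np.float64(0.0168)), (-0.24, np.float64(0.0176)), (-0.22, None), (-0.2, np.float64(0.018)), (-0.18, np.float64(0.0173))]
[0.454 0.156 0.018] [-9.076 -2.837 18.653]
```

The tread is level at about 17 mm and the mould tops span about 91 mm, so the mould is closed. I'll hold another second.

>>> apply_moves:
  commands:
    - [0,0,0.001,0,1]
    - [0,0,0.001,0,1]
    - [0,0,0.001,0,1]
    - [0,0,0.001,0,1]
    - [0,0,0.001,0,1]

```text
clock: 19.47
position: [0.4544, 0.1563, 0.018]
ee_rot: [0.992, 0.127, 0.017, 0.013]
ft_force: [-9.0, -2.8, 17.9]
grip_width: -0.002
```

>>> apply_moves:
  commands:
    - [0,0,0.001,0,1]
    - [0,0,0.001,0,1]
    - [0,0,0.001,0,1]
    - [0,0,0.001,0,1]
    - [0,0,0.001,0,1]

```text
clock: 19.88
position: [0.4544, 0.1563, 0.018]
ee_rot: [0.992, 0.126, 0.017, 0.016]
ft_force: [-9.2, -2.6, 18.4]
grip_width: -0.002
```

>>> apply_moves:
  commands:
    - [0,0,0.001,0,1]
    - [0,0,0.001,0,1]
    - [0,0,0.001,0,1]

```text
clock: 20.13
position: [0.4544, 0.1564, 0.018]
ee_rot: [0.992, 0.126, 0.017, 0.018]
ft_force: [-9.3, -2.0, 17.3]
grip_width: 0.006
```

>>> apply_moves:
  commands:
    - [0,0,-0.004,0,1]
    - [0,0,-0.006,0,1]
    - [0,0,-0.008,0,1]
    - [0,0,-0.008,0,1]
    - [0,0,-0.01,0,1]

```text
clock: 20.55
position: [0.4561, 0.1579, 0.0579]
ee_rot: [0.992, 0.126, 0.02, 0.018]
ft_force: [-0.2, 0.1, 1.5]
grip_width: 0.002
```

>>> apply_moves:
  commands:
    - [0,0,-0.02,0,1]
    - [0,0,-0.03,0,1]
    - [0,0,-0.04,0,1]
    - [0,0,-0.04,0,1]
    - [0,0,0,0,1]

```text
clock: 20.97
position: [0.4472, 0.1631, 0.1959]
ee_rot: [0.992, 0.127, 0.018, 0.017]
ft_force: [0.8, 0.3, 0.3]
grip_width: -0.004
```

```bash
python3 - <<'E'
from h import *
np.set_printoptions(precision=3,suppress=True)
for c in("scene","top"):
  p,d=camera(c);q=cloud(c,d).reshape(-1,3);D=q[:,:2]-[.663,.2115];a=np.radians(14.3);t=np.c_[D@[np.cos(a),np.sin(a)],D@[-np.sin(a),np.cos(a)],q[:,2]]
  s=t[(abs(t[:,0])<.09)&(abs(t[:,1])<.06)&(abs(t[:,2]-.109)<.005)]; print(c,len(s),s.min(0),s.max(0))
  w=t[(t[:,0]>-.29)&(t[:,0]<-.14)&(abs(t[:,1])<.047)&(t[:,2]>.012)&(t[:,2]<.08)];
  print("tread z by x",[(x,np.median(w[abs(w[:,0]-x)<.01][:,2]).round(4) if (abs(w[:,0]-x)<.01).any() else None) for x in(-.24,-.22,-.2,-.18)])
  if c=="scene": cv2.imwrite("pics/g8.png",cv2.resize(p[110:320,160:440,::-1],(700,525)))
o=manip.get_obs();print(o["position"],o["ft_force"])
E
```

```text
scene 1047 [-0.023 -0.055  0.104] [0.072 0.056 0.113]
tread z by x [(-0.24, np.float64(0.0584)), (-0.22, np.float64(0.053)), (-0.2, np.float64(0.0472)), (-0.18, np.float64(0.0403))]
top 1112 [-0.02  -0.058  0.104] [0.07  0.054 0.114]
tread z by x [(-0.24, np.float64(0.0598)), (-0.22, np.float64(0.0532)), (-0.2, np.float64(0.0481)), (-0.18, np.float64(0.0427))]
[0.446 0.161 0.191] [-0.053 -0.407 -0.984]
```

View pics/g8.png

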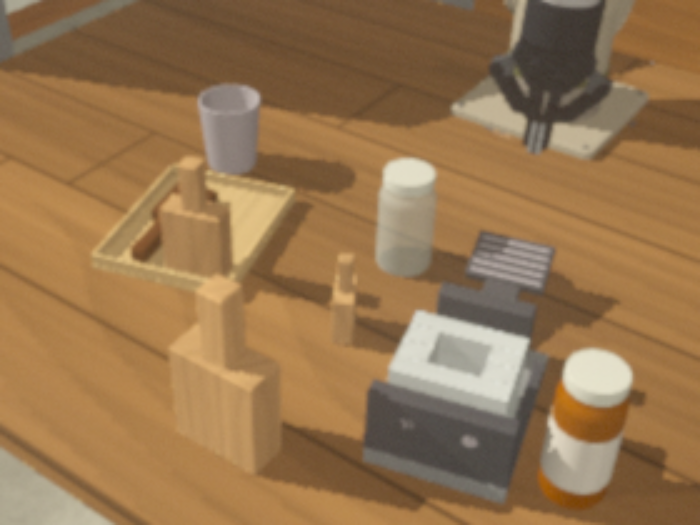

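The mould is closed at crop (460,355), the treadle is back up with a slope of about 0.3, the block and paddle are in the tray, and the gripper is clear.

```bash
python3 -c "
from h import *
print(workorder.hand_in())"
```

```text
the job is handed in; nothing more can be done
None
```

I handed the job in at about 21 s of the 72 s allowed. The hand-in reports no verdict, so what follows rests on my own checks.

- **Paddle:** I drew it out by its handle from under the tread and laid it flat in the tray. The depth fit put it within the walls.
- **Spreader block:** I took the middle-sized one, 150 mm tall, from between the mould halves and stood it upright in the tray beside the paddle handle. Its outline came out inside the walls.
- **Treadle:** I pressed it with the shut fingers to its stop and held it there for at least 1.8 s. The readings there were about 15–21 N, and no reading went above about 21 N; the limit is 40 N. The tread was level at about 17–18 mm over the bench.
- **Last checks:**
  - The treadle is back up, with the same slope as at the start.
  - The mould tops span about 90–95 mm, which is about 90 when shut, and the picture shows the mould closed.
  - Nothing in the pictures suggests the jars or pot moved, though I did not measure them again.
  - The gripper is clear at 0.19 m.

No check failed. The tool tilted a few degrees during the moves, but the block still stood upright after I let it go.

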